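# Lock the paint jars into the combination rack

### The arm

A 6-joint arm with a two-finger parallel gripper is mounted at the origin on a cart in front of the work surface, level with it; the furniture and walls round the work are solid. World frame = base frame: x ahead of the robot, y to its left, z up, the work surface at z = 0. Lengths are in m, angles in degrees, forces in N, time in s.
With the tool pointing down it reaches from about 0.375 to 0.9 m from the base axis. Payload 3.1 kg.
Tool frame: the origin (TCP) lies at the very end of the fingers, on their centre line; the grasp point (between the pads) lies 19 mm behind it; z points along the fingers, y is the line along which they close (so a half turn about z gives the same grasp; the last joint's range is limited). The gripper opens to 87 mm and grips with 3 to 60 N. Pads are 19 mm wide; open, the fingers measure 117 mm over their backs; the gripper's body (75 mm by 190 mm) begins 51 mm behind the grasp point.
Start: joints at [54.001, 30.224, 82.088, -0, 67.689, -10.227], TCP at [0.272, 0.563, 0.223] pointing down, gripper open.
Joint ranges: [-176.69, 176.69], [-43.24, 126.21], [12.49, 139.97], [-82, 262], [0, 151.66], [-163.58, 163.58]. Speed limits (degrees/s): [159.86, 159.86, 180, 180, 180, 180].

### API

Orientations are given as a 3x3 rotation matrix whose columns are the frame's x, y, z axes.
In Python, from rig import bot, imaging gives the robot as it stands.
- The arm moves only by the tool drive_tool, never from a script. Its argument "deltas" is text: rows parted by semicolons, each of 5 numbers parted by spaces: the finger opening in mm, from 0 to 87, then the shift along the world's x, y, z in mm, then the turn about the world's z in rad. In form: jaw dx dy dz twist; .... A call has 1 to 12 rows; each row is the pose to reach, as a shift and turn from the pose commanded when the call began; what a row does not reach only later rows make up. A row lasts 1/10 s, in which the tool goes at most 50 mm and 8.59 degrees, less where a joint would pass 70% of its speed; a pose out of reach is approached as far as the arm can. A call with a gripper value outside its range is refused whole. The fingers move at their own pace and stop on an object; the grip force is fixed at half the most. Time passes only in rows, so rows that repeat a pose let the fingers close. It gives the time, the measured TCP pose, the force, the opening and the grip force at its end, in the units of the state.
- bot.read_state(): the state, without advancing time (a new reading comes with each control period).
- imaging.capture(name): name is "scene" or "top"; returns the picture (480x640x3 uint8, red, green, blue); there is no depth.
- imaging.camera_model(name): a dict with "fx", "fy", "cx", "cy" (pixels), "T" (4x4, takes a point from camera to world coordinates). Camera axes: x right, y down, z forward; pixel columns grow to the right and rows downward; lengths in m; the calibration is good to about 2 mm. A picture is of the moment at which its call begins. camera_model takes no time and is no camera call.
- bot.hand_in(): hands the job in; it is judged then, once.
The state is a dict: "time_s": time; "joint_positions": joint angles; "qvel": joint speeds; "tau": joint torques, N m; "position": TCP position; "tcp_rot": TCP orientation; "force": force on the tool from outside, world axes, zero at the start; "moment": the same for the moment, N m; "opening": opening from 0.0 (shut) to 1.0 (fully open); "grasp_force": force on a finger pad.
Only numpy, scipy, OpenCV 4.12 (cv2) and the standard library are available. Lean on these libraries where they do the work, as an engineer would, in place of code of your own. Each camera call takes 0.05 s, during which the arm holds its last target. There are 200 camera calls.

### The job

Lock the paint jars up in the counter rack: set its left dial to 3 and its right dial to 5 (counting clockwise from the long mark, which is 0), draw the gate fully back by its black grip, and slide each of the two or three paint jars that stand between the rack and the roll of tape (not those beside the white boxes at the far right) through the open end into the rack, each onto a ring mark of its own - their lids are loose, so slide them standing and do not lift or tip them. Then push the gate fully shut again and turn both dials away from their numbers by at least one number, without knocking the ink bottle near the rack about.

Things in the scene. Friction and masses are not known exactly. Their poses are not given: they have to be found in the camera images.
- jar_rack: Rack fixed to the worktop: a lane 76 mm wide between wooden kerbs 10 thick and 26 mm high (x = -48 to -38 and +38 to +48 mm), with a dark lock housing on its far side. No floor: jars slide on the worktop. Origin on the worktop at the middle ring mark; x across the lane to the housing (away from the robot), y along the lane to its closed end (robot's left), z up.
- housing (a point): Centre of the flat top of the dark lock housing that carries both dials: 42 mm high, x = +50 to +150, y = -100 to +121 mm of the rack. Axes as the rack's.
- lane_end (a point): Foot of the 26 mm high stop that closes the lane at y = +111 mm of the rack, on its middle line. The open end is at y = -112 mm, with the gate just outside it.
- mark_1 (a point): Centre of the ring mark (68 mm across, flat on the worktop) nearest the lane's closed end, at y = +74 mm of the rack. Axes as the rack's.
- mark_2 (a point): Centre of the middle ring mark, at the rack's origin.
- mark_3 (a point): Centre of the ring mark nearest the open end, at y = -74 mm of the rack.
- mouth (a point): Point on the worktop on the lane's middle line outside its open end, 190 mm from the middle mark (y = -190 mm of the rack): from here a jar slides straight along the rack's +y.
- gate (a joint): Sliding gate, m: 0 shut (its steel bar, 16 wide, 25 mm high, reaches half across the lane's open end at y = -122 mm of the rack and stops the jars), 0.045 fully drawn back (lane clear). Opens along the rack's +x with 2 to 4 N and stays where left. Blocked after 2 mm while the code is not set.
- gate_grip (a point): Middle of the gate's upright black grip tab (16 mm along the rack's x, 36 mm along its y, from z 24 to 72 mm); the point is at z = 52 mm and moves with the gate; axes as the rack's.
- dial_left (a joint): Left dial, rad: 0 with the pointer at the long white mark (along the rack's +x); grows clockwise from above, a number every 0.785 rad (45 degrees), 0 to 7, with stops at both ends. Code number 3 = 2.356 rad; frees the gate within about 0.15 rad of it. Turns with 0.06 N m, stays where left; cannot turn while the gate is open.
- dial_left_grip (a point): Middle of the bar grip (52 long, 14 wide, z 50 to 82 mm) of the left dial, on its vertical axis at z = 72 mm, x = 100, y = +60 mm of the rack. The bar stands on a black disc 64 mm across (top at z 50 mm). The point turns with the dial; its x axis runs along the bar to the pointer end (white line on that half).
- dial_right (a joint): Right dial, rad: 0 with the pointer at the long white mark (along the rack's +x); grows clockwise from above, a number every 0.785 rad (45 degrees), 0 to 7, with stops at both ends. Code number 5 = 3.927 rad; frees the gate within about 0.15 rad of it. Turns with 0.06 N m, stays where left; cannot turn while the gate is open.
- dial_right_grip (a point): Middle of the bar grip (52 long, 14 wide, z 50 to 82 mm) of the right dial, on its vertical axis at z = 72 mm, x = 100, y = -40 mm of the rack. The bar stands on a black disc 64 mm across (top at z 50 mm). The point turns with the dial; its x axis runs along the bar to the pointer end (white line on that half).
- jar_a: Screw-lid paint jar, standing, a round body 60 mm across and 80 mm high (body to z 61 mm, lid above); origin at the centre of its underside, z up. Smooth: it slides easily (friction about 0.3). It may be absent.
- jar_b: Screw-lid paint jar, standing, a round body 62 mm across and 72 mm high (body to z 55 mm, lid above); origin at the centre of its underside, z up. Smooth: it slides easily (friction about 0.3). It may be absent.
- jar_c: Screw-lid paint jar, standing, a round body 62 mm across and 72 mm high (body to z 55 mm, lid above); origin at the centre of its underside, z up. Smooth: it slides easily (friction about 0.3). It may be absent.
- ink: Bystander: square ink bottle, 46 x 46 x 57 mm, standing; origin at the centre of its underside.
Not all that is in view belongs to the job. What is shaped like the jar_b but purple or yellow is not meant.

How it is judged (in metres and radians):
On the way, in this order (a step that is already met when the one before it is completed fails the run):
1. both dials are on their code numbers (left 3, right 5; within 0.25 rad) (value of joint dial_left between 2.106 and 2.606 rad and value of joint dial_right between 3.677 and 4.177 rad), for 0.2 s.
2. the gate is fully drawn back (over 40 of its 45 mm) (value of joint gate above 0.04 m), for 0.2 s.
3. every jar stands within 20 mm of a ring mark ((horizontal distance between jar_a and mark_1 below 0.02 m or horizontal distance between jar_a and mark_2 below 0.02 m or horizontal distance between jar_a and mark_3 below 0.02 m) and (horizontal distance between jar_b and mark_1 below 0.02 m or horizontal distance between jar_b and mark_2 below 0.02 m or horizontal distance between jar_b and mark_3 below 0.02 m) and (horizontal distance between jar_c and mark_1 below 0.02 m or horizontal distance between jar_c and mark_2 below 0.02 m or horizontal distance between jar_c and mark_3 below 0.02 m) and angle between each of jar_a, jar_b, jar_c's own z axis and vertical below 0.1 rad), for 0.2 s.
4. the gate is shut again (within 4 mm) with the jars on the marks ((horizontal distance between jar_a and mark_1 below 0.02 m or horizontal distance between jar_a and mark_2 below 0.02 m or horizontal distance between jar_a and mark_3 below 0.02 m) and (horizontal distance between jar_b and mark_1 below 0.02 m or horizontal distance between jar_b and mark_2 below 0.02 m or horizontal distance between jar_b and mark_3 below 0.02 m) and (horizontal distance between jar_c and mark_1 below 0.02 m or horizontal distance between jar_c and mark_2 below 0.02 m or horizontal distance between jar_c and mark_3 below 0.02 m) and value of joint gate below 0.004 m), for 0.2 s.
At the end, for the whole second after the job is handed in: every jar that is present stands upright and at rest with its centre within 20 mm of a ring mark in the rack, the gate is within 4 mm of fully shut, and each dial is more than 0.6 rad from its code number (all of step 4 and angle between each of jar_a, jar_b, jar_c's own z axis and vertical below 0.1 rad and (value of joint dial_left below 1.756 rad or value of joint dial_left above 2.956 rad) and (value of joint dial_right below 3.327 rad or value of joint dial_right above 4.527 rad) and linear speed of each of jar_a, jar_b, jar_c below 0.02 m/s); the robot touches nothing.
It fails at once if a jar is lifted (more than 25 mm) off the worktop (height (world z) of any of jar_a, jar_b, jar_c above 0.025 m).
It fails at once if a jar is tipped by more than 0.6 rad (angle between any of jar_a, jar_b, jar_c's own z axis and vertical above 0.6 rad).
It fails at once if the ink bottle is moved by more than 5 cm or tipped over (distance of ink from where it was at the start of the episode above 0.05 m or angle between ink's own z axis and vertical above 0.5 rad).
Of jar_a, jar_b, jar_c only 2 to 3 are there at a start; the rules pass over those that are not, and their reading is None.
At some moment in a run one of jar_a, jar_b, jar_c may be knocked a few centimetres aside while the robot is not near it.
Once in a run the grip may slacken for a moment while it holds something.
It also fails if it takes over 210 s, if anything falls off the work surface, if the arm or the gripper's body presses on something with over 40 N, if the wrist force passes 120 N, or if a joint passes its speed limit or range.

## Working session

There is one attempt and no reset: what is moved stays moved. The work goes in short steps, Python scripts to look and compute and a tool call to move; the robot and the scene stay as the last step left them, time stands still between calls to the robot, and variables do not carry over. Pictures are saved under pics/ and viewed, at most 14 in all, crops included, and the job is handed in when it is done.

Besides the shell and the picture viewer there is one more tool, called after ">>>" as name(argument=value, ...), one argument or row to a line, values as JSON. drive_tool: Moves the arm, as the interface text tells. Its arguments: {"type":"object","properties":{"deltas":{"type":"string"}},"required":["deltas"]}

```bash
mkdir -p pics; python3 - <<'E'
from rig import bot, imaging
import cv2,numpy as np
for n in("scene","top"):
    im=imaging.capture(n); cv2.imwrite(f"pics/{n}0.png",im[:,:,::-1]); m=imaging.camera_model(n); print(n,m["fx"],m["cx"],m["cy"],np.round(m["T"],3).tolist())
s=bot.read_state(); print(s["position"],s["tcp_rot"],s["time_s"],s["opening"],s["force"])
E
```

```text
scene 448.75488979727 317.98160119261524 238.60037818697086 [[0.858, -0.242, 0.453, 0.069], [-0.513, -0.438, 0.739, -0.933], [0.02, -0.866, -0.5, 0.602], [0.0, 0.0, 0.0, 1.0]]
top 483.4922371567845 326.1871311119075 236.31376806807958 [[-0.005, -0.991, 0.137, 0.405], [-1.0, 0.002, -0.023, -0.138], [0.023, -0.137, -0.99, 1.266], [0.0, 0.0, 0.0, 1.0]]
[0.27130286 0.56230031 0.22167739] [[-9.00539851e-01  4.34771903e-01 -1.17028422e-03]
 [ 4.34773325e-01  9.00538531e-01 -1.58427322e-03]
 [ 3.65088550e-04 -1.93550953e-03 -9.99998060e-01]] 0.1 1.000153785498031 [-1.65974325 -0.53188348  0.0343521 ]
```

View pics/scene0.png

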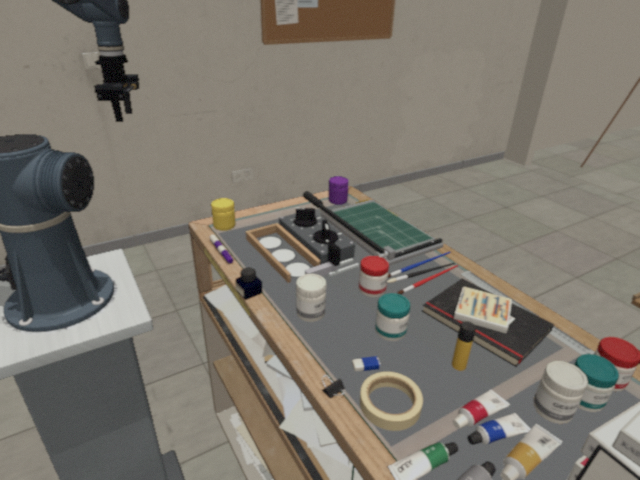

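View pics/top0.png

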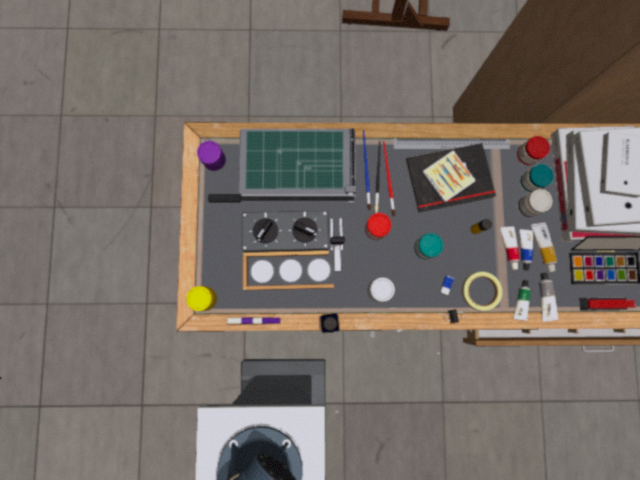

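The top view shows the rack with ring marks at (262,271), (290,271) and (318,270), dials at (265,230) and (304,230), and the gate grip at (337,240). Jar-like things:
- **Between the rack and the tape (482,291):** red (378,225), white (382,290) and teal (430,246). These fit the description.
- **By the white boxes:** red, teal and white at about (537,150–203), not meant.
- **Decoys:** purple (210,154) and yellow (200,298).

The ink bottle is at (330,323).

```bash
cat > h.py <<'E'
from rig import bot, imaging
import cv2,numpy as np
def ray(n,uv,z):
    m=imaging.camera_model(n);T=np.array(m["T"])
    d=T[:3,:3]@[(uv[0]-m["cx"])/m["fx"],(uv[1]-m["cy"])/m["fy"],1]
    return T[:3,3]+d*(z-T[2,3])/d[2]
def proj(n,p):
    m=imaging.camera_model(n);T=np.array(m["T"]);c=T[:3,:3].T@(np.array(p)-T[:3,3])
    return np.array([m["fx"]*c[0]/c[2]+m["cx"],m["fy"]*c[1]/c[2]+m["cy"]])
def blobs(mask,amin=60):
    k,_,st,ce=cv2.connectedComponentsWithStats(mask.astype(np.uint8))
    return [(ce[i],st[i,4]) for i in range(1,k) if st[i,4]>=amin]
def crop(n,im,x,y,w,h,s,name):
    cv2.imwrite("pics/"+name,cv2.resize(im[y:y+h,x:x+w,::-1],None,fx=s,fy=s,interpolation=cv2.INTER_CUBIC))
def jars(im,roi=(165,210,460,310)):
    x0,y0,x1,y1=roi
    h=cv2.cvtColor(im,cv2.COLOR_RGB2HSV);H,S,V=[h[...,i].astype(int) for i in range(3)]
    R=((H<8)|(H>172))&(S>150)&(V>110); G=(H>78)&(H<98)&(S>110)&(V>60); W=(S<40)&(V>170)
    out={}
    for k,M,z in(("red",R,.072),("teal",G,.072),("white",W,.080)):
        M=M.copy();M[:200]=0;M[312:]=0;M[:,:240]=0;M[:,458:]=0
        out[k]=[(c.round(1),a,(ray("top",c,z)[:2]*1000).round(1)) for c,a in blobs(M,120)]
    return out
E
python3 - <<'E'
from h import *
im=imaging.capture("top")
for k,v in jars(im).items(): print(k,v)
h=cv2.cvtColor(im,cv2.COLOR_RGB2HSV)
W=(h[...,1]<60)&(h[...,2]>150)
for c,a in blobs(W[245:295,240:335],80): c=c+[240,245]; print("mark",c,a,ray("top",c,0))
crop("top",im,235,190,200,140,4,"crop1.png")
E
```

```text
red [(array([378.8, 224.5]), np.int32(464), array([ 599.1, -297.6]))]
teal [(array([430.6, 244.7]), np.int32(469), array([ 547.8, -426.5]))]
white [(array([337.5, 258. ]), np.int32(142), array([ 514.4, -192.9])), (array([318.6, 269.5]), np.int32(382), array([ 486.3, -146.3])), (array([261.7, 271. ]), np.int32(382), array([483.2,  -7.4])), (array([290.2, 270.2]), np.int32(383), array([484.9, -76.9])), (array([382.3, 289. ]), np.int32(425), array([ 438. , -301.9]))]
mark [261.79086538 270.88701923] 416 [0.48879484 0.00130333 0.        ]
mark [290.13768116 270.15942029] 414 [ 0.49041235 -0.07255148  0.        ]
mark [318.58374384 269.50492611] 406 [ 0.4918425  -0.14689196  0.        ]
```

View pics/crop1.png

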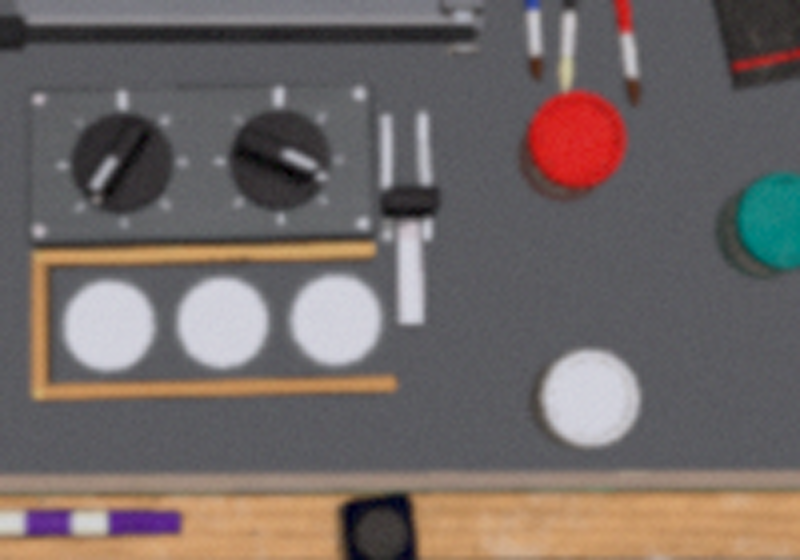

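The crop confirms the three jars: red at crop (577,140), teal (785,220), white (590,398). The left dial's pointer points lower left (100,185) and the right dial's points right and a little down (322,178). The gate tab is at (410,200).

```bash
cat >> h.py <<'E'
m1=np.array([.48879,.00130]);m3=np.array([.49184,-.14689]);O=np.array([.49035,-.07272])
ey=(m1-m3)/np.linalg.norm(m1-m3);ex=np.array([ey[1],-ey[0]])
YAW=np.degrees(np.arctan2(ex[1],ex[0]))
def w(x,y): return O+ex*x+ey*y
def dial(im,y,ret=False):
    h=cv2.cvtColor(im,cv2.COLOR_RGB2HSV);c=w(.1,y)
    q=[]
    for v in range(190,270):
        for u in range(230,350):
            p=ray("top",(u,v),.082)[:2]-c
            if np.hypot(*p)<.027 and h[v,u,2]>120: q.append([*p,h[v,u,2]-100.])
    q=np.array(q); p=(q[:,:2]*q[:,2:]).sum(0)/q[:,2].sum()
    return len(q),p*1000,(np.degrees(-np.arctan2(p@ey,p@ex)))%360
def st():
    s=bot.read_state();R=np.array(s["tcp_rot"]);p=np.array(s["position"])*1000
    print("t",round(s["time_s"],1),"p",p.round(1),"psi",np.degrees(np.arctan2(R[1,1],R[0,1])).round(1),"F",np.round(s["force"],1),"open",round(s["opening"]*87,1),"gf",s["grasp_force"]);return p
E
python3 - <<'E'
from h import *
im=imaging.capture("top")
print(YAW,[dial(im,y) for y in(.06,-.04)])
for n,p in dict(dl=w(.1,.06),dr=w(.1,-.04),mouth=w(0,-.19),m1=w(0,.074),m3=w(0,-.074)).items(): print(n,(p*1000).round(1))
g=im[225:250,325:350].max(2)<55
for c,a in blobs(g,10): c=c+[325,225];p=ray("top",c,.072)[:2];print("tab",c,a,p*1000,(p-O)@ex,(p-O)@ey)
st()
E
```

```text
Traceback (most recent call last):
  File "h.py", line 33, in dial
    p=ray("top",(u,v),.082)[:2]-c
      ~~~^^^^^^^^^^^^^^^^^^
  File "h.py", line 4, in ray
    m=imaging.camera_model(n);T=np.array(m["T"])
ValueError: time passes only in moves, steps and waits
```

```bash
sed -i 's/m=imaging.camera_model(n);/m=CM[n];/' h.py; sed -i '2a CM={n:imaging.camera_model(n) for n in("scene","top")}' h.py
python3 - <<'E'
from h import *
im=imaging.capture("top")
print(YAW,[dial(im,y) for y in(.06,-.04)])
for n,p in dict(dl=w(.1,.06),dr=w(.1,-.04),mouth=w(0,-.19),m1=w(0,.074),m3=w(0,-.074)).items(): print(n,(p*1000).round(1))
g=im[225:250,325:350].max(2)<55
for c,a in blobs(g,10): c=c+[325,225];p=ray("top",c,.072)[:2];print("tab",c,a,p*1000,(p-O)@ex,(p-O)@ey)
st()
E
```

```text
1.1790772551938573 [(20, array([-12.01477029,   7.58083551]), np.float64(213.42935017725307)), (20, array([ -5.76104664, -13.37033216]), np.float64(114.48945789067325))]
dl [589.1 -10.7]
dr [ 591.2 -110.7]
mouth [ 494.3 -262.7]
m1 [488.8   1.3]
m3 [ 491.9 -146.7]
tab [337.05063291 240.2278481 ] 79 [ 559.64705842 -192.60144508] 0.06681554596755714 -0.12128201019449666
t 0.2 p [271.5 562.6 222.1] psi 64.2 F [-0.2  1.1  0.2] open 87.0 gf 0.0
```

>>> drive_tool(
  deltas="60 26 -48 0 0;60 53 -96 0 0;60 79 -143 0 0;60 106 -191 0 -0.05;60 132 -239 0 -0.112;60 158 -287 0 -0.112;60 185 -335 0 -0.112;60 211 -383 0 -0.112;45 238 -430 0 -0.112;45 264 -478 0 -0.112;45 290 -526 0 -0.112;45 317 -574 -20 -0.112",
)

```text
time_s: 1.45
position: [0.563, 0.0362, 0.2144]
tcp_rot: [[-0.846, 0.533, 0.003], [0.533, 0.846, -0.0], [-0.003, 0.002, -1.0]]
force: [0.8, 0.4, -0.0]
opening: 0.529
grasp_force: 0.0
```

>>> drive_tool(
  deltas="45 0 0 -40 0;45 0 0 -80 0;45 0 0 -80 0;45 0 0 -80 0",
)

```text
time_s: 1.85
position: [0.561, 0.0384, 0.1331]
tcp_rot: [[-0.846, 0.533, -0.002], [0.533, 0.846, 0.0], [0.001, -0.001, -1.0]]
force: [-0.3, 1.0, -0.6]
opening: 0.511
grasp_force: 0.0
```

```bash
python3 -c "
from h import *
st()"
```

```text
t 1.9 p [561.   38.4 133.1] psi 57.8 F [-0.3  1.  -0.6] open 44.5 gf 0.0
```

>>> drive_tool(
  deltas="45 14 -25 0 0;45 28 -49 0 0;45 28 -49 0 0;45 28 -49 0 0",
)

```text
time_s: 2.25
position: [0.5906, -0.0107, 0.1356]
tcp_rot: [[-0.846, 0.533, 0.004], [0.533, 0.846, -0.0], [-0.004, 0.002, -1.0]]
force: [0.6, -0.5, -0.4]
opening: 0.515
grasp_force: 0.0
```

>>> drive_tool(
  deltas="45 0 0 -30 0;45 0 0 -55 0;45 0 0 -74 0;45 0 0 -74 0;45 0 0 -74 0",
)

```text
time_s: 2.75
position: [0.5893, -0.0097, 0.0602]
tcp_rot: [[-0.847, 0.532, 0.0], [0.532, 0.847, 0.0], [-0.0, 0.0, -1.0]]
force: [0.5, -0.4, 0.2]
opening: 0.517
grasp_force: 0.0
```

>>> drive_tool(
  deltas="8 0 0 0 0;8 0 0 0 0;8 0 0 0 0;8 0 0 0 0;8 0 0 0 0;8 0 0 0 0",
)

```text
time_s: 3.35
position: [0.59, -0.0099, 0.0597]
tcp_rot: [[-0.846, 0.534, 0.002], [0.534, 0.846, 0.001], [-0.001, 0.002, -1.0]]
force: [0.6, 4.8, 2.4]
opening: 0.157
grasp_force: 30.0
```

Gripped (13.7 mm). Turn ccw 1.37 rad.

>>> drive_tool(
  deltas="8 0 0 0 0.13;8 0 0 0 0.26;8 0 0 0 0.39;8 0 0 0 0.52;8 0 0 0 0.65;8 0 0 0 0.78;8 0 0 0 0.91;8 0 0 0 1.04;8 0 0 0 1.17;8 0 0 0 1.3;8 0 0 0 1.37;8 0 0 0 1.37",
)

```text
time_s: 4.55
position: [0.5901, -0.0107, 0.0597]
tcp_rot: [[-0.691, -0.723, 0.002], [-0.723, 0.691, -0.0], [-0.001, -0.001, -1.0]]
force: [2.1, 1.4, 1.7]
opening: 0.159
grasp_force: 30.0
```

>>> drive_tool(
  deltas="45 0 0 0 0;45 0 0 0 0;45 0 0 0 0;45 0 0 0 0;45 0 0 40 0;45 0 0 80 0;45 0 0 80 0",
)

```text
time_s: 5.25
position: [0.5931, -0.0115, 0.1443]
tcp_rot: [[-0.691, -0.723, 0.011], [-0.723, 0.691, -0.002], [-0.006, -0.009, -1.0]]
force: [0.5, -0.0, -0.3]
opening: 0.509
grasp_force: 0.0
```

>>> drive_tool(
  deltas="45 -10 -50 20 -0.14;45 -30 -95 20 -0.28;45 -50 -100 20 -0.42;45 -60 -100 20 -0.56;45 -60 -100 20 -0.7;45 -60 -100 20 -0.84;45 -60 -100 20 -0.98;45 -60 -100 20 -1.12;45 -60 -100 20 -1.26;45 -60 -100 20 -1.4;45 -60 -100 20 -1.4",
)

```text
time_s: 6.35
position: [0.5287, -0.1105, 0.1586]
tcp_rot: [[-0.83, 0.558, -0.001], [0.558, 0.83, 0.0], [0.001, -0.0, -1.0]]
force: [0.2, 0.2, 0.4]
opening: 0.516
grasp_force: 0.0
```

```bash
python3 -c "
from h import *
st();im=imaging.capture('top');crop('top',im,235,190,120,90,5,'d1.png');print([dial(im,y) for y in(.06,-.04)])"
```

```text
t 6.3 p [ 528.7 -110.5  158.6] psi 56.1 F [0.2 0.2 0.4] open 44.9 gf 0.0Traceback (most recent call last):
  File "<string>", line 3, in <module>
    st();im=imaging.capture('top');crop('top',im,235,190,120,90,5,'d1.png');print([dial(im,y) for y in(.06,-.04)])
                                                                                   ~~~~^^^^^^
  File "h.py", line 36, in dial
    q=np.array(q); p=(q[:,:2]*q[:,2:]).sum(0)/q[:,2].sum()
                      ~^^^^^^
IndexError: too many indices for array: array is 1-dimensional, but 2 were indexed
```

View pics/d1.png

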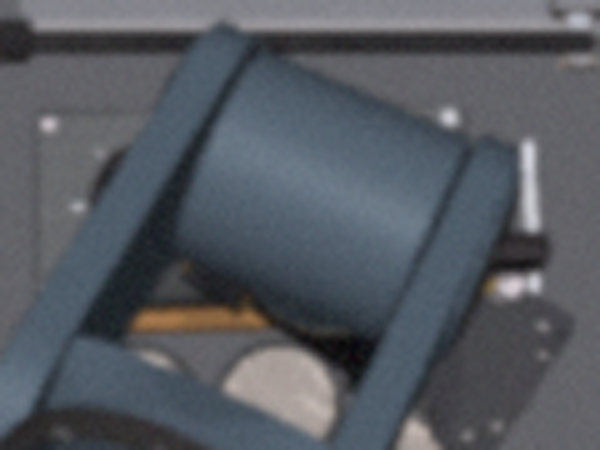

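The arm hides the dials here, so I'll check them later from aside. Next is the right dial.

>>> drive_tool(
  deltas="45 30 0 0 -0.14;45 62 0 0 -0.28;45 62 0 0 -0.42;45 62 0 0 -0.56;45 62 0 0 -0.7;45 62 0 0 -0.84;45 62 0 0 -0.98;45 62 0 0 -1.12;45 62 0 0 -1.26;45 62 0 0 -1.386;45 62 0 0 -1.386;45 62 0 0 -1.386",
)

```text
time_s: 7.6
position: [0.591, -0.1106, 0.159]
tcp_rot: [[0.392, 0.92, -0.001], [0.92, -0.392, 0.0], [-0.0, -0.001, -1.0]]
force: [0.3, 0.0, -0.3]
opening: 0.515
grasp_force: 0.0
```

>>> drive_tool(
  deltas="45 0 0 -45 0;45 0 0 -80 0;45 0 0 -98 0;45 0 0 -98 0;45 0 0 -98 0;8 0 0 -98 0;8 0 0 -98 0;8 0 0 -98 0;8 0 0 -98 0;8 0 0 -98 0;8 0 0 -98 0",
)

```text
time_s: 8.7
position: [0.5923, -0.1111, 0.0618]
tcp_rot: [[0.396, 0.918, 0.002], [0.918, -0.396, -0.001], [0.0, 0.002, -1.0]]
force: [1.7, -0.7, 1.8]
opening: 0.155
grasp_force: 30.0
```

Turn clockwise by 110.5° = -1.93 rad.

>>> drive_tool(
  deltas="8 0 0 0 -0.13;8 0 0 0 -0.26;8 0 0 0 -0.39;8 0 0 0 -0.52;8 0 0 0 -0.65;8 0 0 0 -0.78;8 0 0 0 -0.91;8 0 0 0 -1.04;8 0 0 0 -1.17;8 0 0 0 -1.3;8 0 0 0 -1.43;8 0 0 0 -1.43",
)

```text
time_s: 9.9
position: [0.5917, -0.11, 0.0618]
tcp_rot: [[0.965, -0.263, 0.001], [-0.263, -0.965, 0.001], [0.001, -0.001, -1.0]]
force: [1.1, 3.0, 4.8]
opening: 0.156
grasp_force: 30.0
```

>>> drive_tool(
  deltas="8 0 0 0 -0.13;8 0 0 0 -0.26;8 0 0 0 -0.39;8 0 0 0 -0.5;8 0 0 0 -0.5;8 0 0 0 -0.5",
)

```text
time_s: 10.5
position: [0.5919, -0.1096, 0.0618]
tcp_rot: [[0.723, -0.691, 0.001], [-0.691, -0.723, 0.002], [-0.0, -0.002, -1.0]]
force: [2.4, 5.6, 4.3]
opening: 0.156
grasp_force: 30.0
```

>>> drive_tool(
  deltas="45 0 0 0 0;45 0 0 0 0;45 0 0 0 0;45 0 0 40 0;45 0 0 80 0;45 0 -50 100 0.14;45 0 -100 100 0.28;45 0 -150 100 0.42;45 0 -200 100 0.56;45 0 -240 100 0.7;45 0 -240 100 0.84;45 0 -240 100 0.98",
)

```text
time_s: 11.7
position: [0.59, -0.3532, 0.1603]
tcp_rot: [[0.976, 0.216, -0.001], [0.216, -0.976, 0.0], [-0.001, -0.001, -1.0]]
force: [0.0, 1.3, -0.1]
opening: 0.518
grasp_force: 0.0
```

```bash
python3 -c "
from h import *
st();im=imaging.capture('top');crop('top',im,235,190,120,90,5,'d2.png');print([dial(im,y) for y in(.06,-.04)])"
```

```text
t 11.7 p [ 590.  -353.2  160.3] psi -77.5 F [ 0.   1.3 -0.1] open 45.0 gf 0.0
[(22, array([ -9.48031076, -10.15586991]), np.float64(134.2086621389593)), (24, array([-10.26580734,   9.67947654]), np.float64(224.49524021160127))]
```

View pics/d2.png

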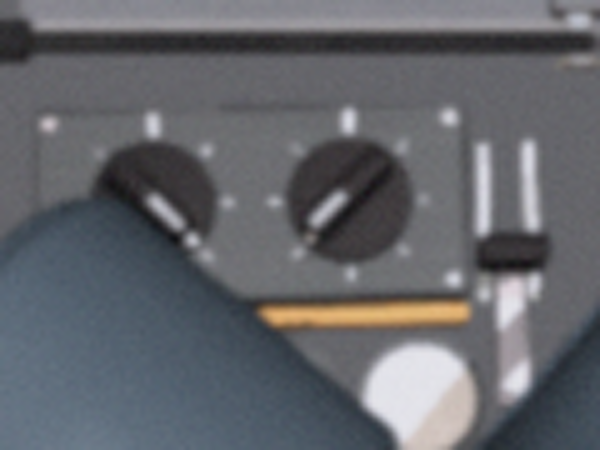

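Both dials are on code: the left pointer is lower right at 134°, the right lower left at 224.5°. The gate tab at crop (512,250) comes next.

>>> drive_tool(
  deltas="50 -5 20 0 0.14;50 -10 40 0 0.28;50 -15 60 0 0.42;50 -20 80 0 0.56;50 -25 100 0 0.7;50 -30 120 0 0.84;50 -30 140 0 0.98;50 -30 161 0 1.12;50 -30 161 0 1.26;50 -30 161 0 1.374;50 -30 161 0 1.374;50 -30 161 0 1.374",
)

```text
time_s: 12.95
position: [0.561, -0.1897, 0.1611]
tcp_rot: [[-0.014, 1.0, -0.0], [1.0, 0.014, -0.0], [-0.0, -0.0, -1.0]]
force: [0.4, 0.3, -0.5]
opening: 0.573
grasp_force: 0.0
```

>>> drive_tool(
  deltas="50 0 0 -45 0;50 0 0 -90 0;50 0 0 -120 0;50 0 0 -120 0;50 0 0 -120 0;8 0 0 -120 0;8 0 0 -120 0;8 0 0 -120 0;8 0 0 -120 0;8 0 0 -120 0;8 0 0 -120 0",
)

```text
time_s: 14.05
position: [0.5643, -0.1899, 0.0421]
tcp_rot: [[-0.016, 1.0, 0.007], [1.0, 0.016, -0.001], [-0.001, 0.007, -1.0]]
force: [5.8, 2.7, 0.2]
opening: 0.183
grasp_force: 30.0
```

>>> drive_tool(
  deltas="8 8 0 0 0;8 16 0 0 0;8 24 0 0 0;8 32 1 0 0;8 40 1 0 0;8 46 1 0 0;8 46 1 0 0;8 46 1 0 0;8 46 1 0 0",
)

```text
time_s: 14.95
position: [0.6087, -0.189, 0.042]
tcp_rot: [[-0.017, 1.0, 0.003], [1.0, 0.017, -0.001], [-0.001, 0.003, -1.0]]
force: [1.7, 1.2, 5.3]
opening: 0.184
grasp_force: 30.0
```

>>> drive_tool(
  deltas="40 0 0 0 0;40 0 0 0 0;40 0 0 0 0;40 0 0 40 0;40 0 0 80 0;40 0 0 120 0;70 0 -50 120 0;87 0 -100 120 0;87 0 -150 120 0;87 0 -200 120 0;87 0 -250 120 0;87 0 -250 120 0",
)

```text
time_s: 16.15
position: [0.6055, -0.4468, 0.1603]
tcp_rot: [[-0.01, 1.0, 0.001], [1.0, 0.01, -0.005], [-0.005, 0.001, -1.0]]
force: [0.5, 1.2, 0.6]
opening: 0.918
grasp_force: 0.0
```

```bash
python3 -c "
from h import *
st();im=imaging.capture('top');crop('top',im,235,190,220,130,3,'g1.png')
for k,v in jars(im).items(): print(k,v)"
```

```text
t 16.1 p [ 605.5 -446.8  160.3] psi 0.6 F [0.5 1.2 0.6] open 79.9 gf 0.0
red [(array([378.6, 224.5]), np.int32(461), array([ 599.2, -297.3]))]
teal []
white []
```

View pics/g1.png

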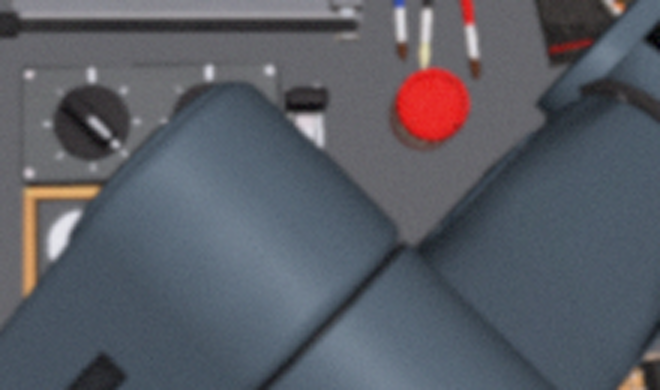

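The gate is open: its tab is now at about (337,222). Next, the white jar.

>>> drive_tool(
  deltas="87 -35 30 0 0.01;87 -70 60 0 0.01;87 -105 90 0 0.01;87 -140 120 0 0.01;87 -168 145 0 0.01;87 -168 145 0 0.01;87 -168 145 0 0.01;87 -168 145 -30 0.01;87 -168 145 -50 0.01;87 -168 145 -50 0.01",
)

```text
time_s: 17.2
position: [0.4392, -0.2931, 0.1091]
tcp_rot: [[-0.027, 1.0, -0.003], [1.0, 0.027, 0.003], [0.003, -0.003, -1.0]]
force: [-0.2, 0.4, 0.6]
opening: 0.998
grasp_force: 0.0
```

```bash
python3 -c "
from h import *
p=st();im=imaging.capture('scene');crop('scene',im,220,190,220,165,3.5,'w1.png')
print(proj('scene',p/1000),proj('scene',[.438,-.302,.08]))"
```

```text
t 17.2 p [ 439.2 -293.1  109.1] psi 1.6 F [-0.2  0.4  0.6] open 86.8 gf 0.0
[308.00664041 267.56676403] [309.57405928 282.07994173]
```

View pics/w1.png

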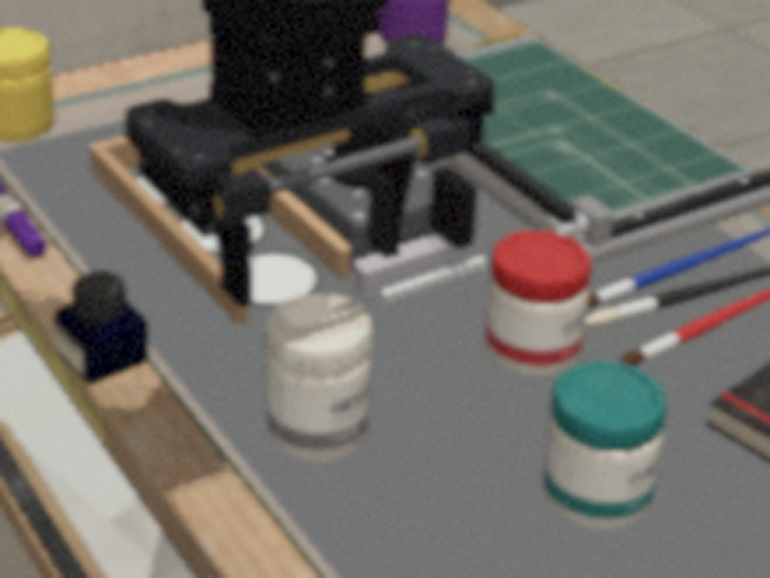

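The white jar's lid is at (311,281), as expected, and the fingers straddle its line. Red (374,265) and teal (393,305) are undisturbed. I'll shift by 9 mm and descend.

>>> drive_tool(
  deltas="87 -1 -9 0 0;87 -1 -9 0 0;87 -1 -9 -20 0;87 -1 -9 -40 0;87 -1 -9 -60 0;87 -1 -9 -75 0;87 -1 -9 -75 0;87 -1 -9 -75 0",
)

```text
time_s: 18.05
position: [0.4388, -0.3034, 0.0369]
tcp_rot: [[-0.027, 1.0, 0.001], [1.0, 0.027, -0.001], [-0.001, 0.001, -1.0]]
force: [-0.0, -0.3, 0.2]
opening: 1.005
grasp_force: 0.0
```

>>> drive_tool(
  deltas="75 0 0 0 0;70 0 0 0 0;66 0 0 0 0;62 0 0 0 0;58 0 0 0 0;56 0 0 0 0;56 0 0 0 0;56 0 0 0 0",
)

```text
time_s: 18.85
position: [0.4386, -0.3028, 0.0364]
tcp_rot: [[-0.027, 1.0, 0.001], [1.0, 0.027, -0.0], [-0.0, 0.001, -1.0]]
force: [-0.3, -0.1, 3.2]
opening: 0.665
grasp_force: 30.0
```

>>> drive_tool(
  deltas="56 8 5 0 0;56 18 12 0 0;56 28 19 0 0;56 38 26 0 0;56 47 33 0 0;56 55 40 0 0;56 55 40 0 0;56 55 40 0 0",
)

```text
time_s: 19.65
position: [0.4941, -0.262, 0.0362]
tcp_rot: [[-0.027, 1.0, 0.001], [1.0, 0.027, 0.0], [0.0, 0.001, -1.0]]
force: [2.2, 0.8, 2.7]
opening: 0.67
grasp_force: 3.0
```

```bash
python3 -c "
from h import *
p=st();im=imaging.capture('scene');crop('scene',im,220,190,200,150,3,'w2.png')"
```

```text
t 19.6 p [ 494.1 -262.    36.2] psi 1.6 F [2.2 0.8 2.7] open 58.3 gf 3.0200796494864335
```

View pics/w2.png

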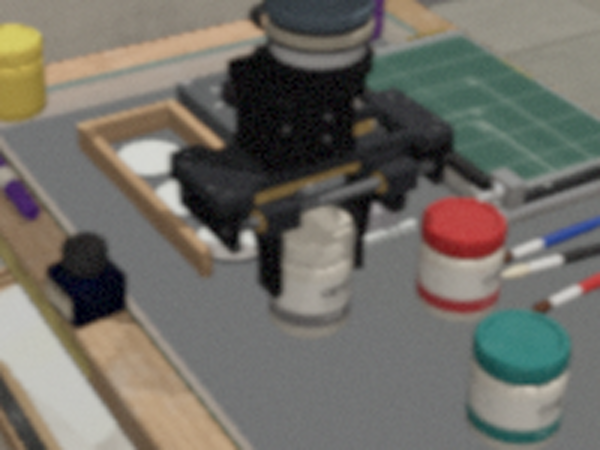

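The white jar is upright between the fingers at the mouth. The grip force dropped to 3 N, which is the expected momentary slackening, so I'll pause for the grip to recover.

>>> drive_tool(
  deltas="56 0 0 0 0;56 0 0 0 0;56 0 0 0 0;56 0 0 0 0;56 0 0 0 0",
)

```text
time_s: 20.2
position: [0.493, -0.2629, 0.0362]
tcp_rot: [[-0.027, 1.0, -0.0], [1.0, 0.027, -0.0], [0.0, -0.0, -1.0]]
force: [-0.1, 0.8, 3.1]
opening: 0.66
grasp_force: 30.0
```

>>> drive_tool(
  deltas="56 0 10 0 0;56 0 25 0 0;56 -1 40 0 0;56 -1 55 0 0;56 -1 70 0 0;56 -2 85 0 0;56 -2 100 0 0;56 -2 115 0 0;56 -3 130 0 0;56 -3 130 0 0",
)

```text
time_s: 21.2
position: [0.4893, -0.1299, 0.0362]
tcp_rot: [[-0.029, 1.0, -0.002], [1.0, 0.029, 0.002], [0.002, -0.002, -1.0]]
force: [-0.3, 0.7, 3.1]
opening: 0.663
grasp_force: 30.0
```

>>> drive_tool(
  deltas="56 0 10 0 0;56 0 25 0 0;56 -1 40 0 0;56 -1 55 0 0;56 -1 70 0 0;56 -2 85 0 0;56 -2 100 0 0;56 -2 115 0 0;56 -3 125 0 0;56 -3 132 0 0;56 -3 132 0 0;56 -3 132 0 0",
)

```text
time_s: 22.4
position: [0.487, -0.0004, 0.0362]
tcp_rot: [[-0.027, 1.0, -0.001], [1.0, 0.027, 0.0], [0.0, -0.001, -1.0]]
force: [-0.4, 0.3, 1.8]
opening: 0.667
grasp_force: 30.0
```

>>> drive_tool(
  deltas="64 0 0 0 0;65 0 0 0 0;65 0 0 0 0;65 0 0 20 0;65 0 0 45 0;65 0 0 75 0;65 0 0 110 0;65 0 -50 120 0;87 0 -100 120 0;87 0 -150 120 0;87 20 -200 120 0;87 40 -250 120 0",
)

```text
time_s: 23.6
position: [0.5236, -0.2449, 0.1564]
tcp_rot: [[-0.025, 1.0, -0.0], [1.0, 0.025, 0.0], [0.0, -0.0, -1.0]]
force: [0.9, 0.4, -0.5]
opening: 0.97
grasp_force: 0.0
```

>>> drive_tool(
  deltas="87 0 -50 0 0;87 0 -100 0 0;87 0 -150 0 0;87 0 -180 0 0;87 0 -180 0 0",
)

```text
time_s: 24.1
position: [0.5233, -0.4285, 0.1559]
tcp_rot: [[-0.022, 1.0, 0.001], [1.0, 0.022, -0.003], [-0.004, 0.001, -1.0]]
force: [0.1, 0.6, 0.1]
opening: 1.0
grasp_force: 0.0
```

```bash
python3 -c "
from h import *
p=st();im=imaging.capture('top')
for k,v in jars(im).items(): print(k,v)
print(w(0,.074),w(0,0),w(0,-.074))"
```

```text
t 24.1 p [ 523.3 -428.5  155.9] psi 1.2 F [0.1 0.6 0.1] open 87.0 gf 0.0
red [(array([378.7, 224.5]), np.int32(466), array([ 599.1, -297.6]))]
teal [(array([425.2, 239.9]), np.int32(137), array([ 560. , -413.4]))]
white [(array([336.4, 240.1]), np.int32(263), array([ 559. , -190.7])), (array([258.6, 270. ]), np.int32(441), array([4.857e+02, 3.000e-01]))]
[0.48882728 0.00126433] [ 0.49035 -0.07272] [ 0.49187272 -0.14670433]
```

White is on mark 1. Next, the red jar.

>>> drive_tool(
  deltas="87 20 35 0 0;87 40 70 0 0;87 60 105 0 0;87 76 131 0 0;87 76 131 0 0;87 76 131 0 0;87 76 131 -40 0;87 76 131 -80 0;87 76 131 -105 0;87 76 131 -120 0;87 76 131 -120 0;87 76 131 -120 0",
)

```text
time_s: 25.35
position: [0.6003, -0.2927, 0.037]
tcp_rot: [[-0.026, 1.0, 0.001], [1.0, 0.026, -0.001], [-0.001, 0.001, -1.0]]
force: [1.3, 0.1, 0.8]
opening: 1.002
grasp_force: 0.0
```

>>> drive_tool(
  deltas="75 0 0 0 0;70 0 0 0 0;66 0 0 0 0;62 0 0 0 0;58 0 0 0 0;56 0 0 0 0;56 0 0 0 0;56 0 0 0 0",
)

```text
time_s: 26.15
position: [0.6006, -0.2918, 0.0367]
tcp_rot: [[-0.027, 1.0, 0.001], [1.0, 0.027, -0.0], [-0.0, 0.001, -1.0]]
force: [0.4, 0.7, 1.0]
opening: 0.692
grasp_force: 30.0
```

>>> drive_tool(
  deltas="56 -10 1 0 0;56 -24 3 0 0;56 -38 5 0 0;56 -52 8 0 0;56 -66 11 0 0;56 -80 14 0 0;56 -94 17 0 0;56 -106 20 0 0;56 -106 20 0 0;56 -106 20 0 0",
)

```text
time_s: 27.15
position: [0.4919, -0.2711, 0.0367]
tcp_rot: [[-0.027, 1.0, -0.003], [1.0, 0.027, 0.001], [0.002, -0.003, -1.0]]
force: [-3.8, -0.0, 7.4]
opening: 0.683
grasp_force: 30.1
```

>>> drive_tool(
  deltas="56 0 10 0 0;56 0 25 0 0;56 -1 40 0 0;56 -1 55 0 0;56 -1 70 0 0;56 -2 85 0 0;56 -2 100 0 0;56 -2 115 0 0;56 -2 115 0 0",
)

```text
time_s: 28.05
position: [0.4916, -0.1531, 0.0366]
tcp_rot: [[-0.029, 1.0, -0.001], [1.0, 0.029, 0.002], [0.002, -0.001, -1.0]]
force: [0.8, 2.7, 8.1]
opening: 0.687
grasp_force: 30.1
```

>>> drive_tool(
  deltas="56 0 10 0 0;56 0 25 0 0;56 -1 40 0 0;56 -1 55 0 0;56 -1 70 0 0;56 -1 80 0 0;56 -1 84 0 0;56 -1 84 0 0;56 -1 84 0 0",
)

```text
time_s: 28.95
position: [0.4906, -0.0704, 0.0366]
tcp_rot: [[-0.028, 1.0, -0.0], [1.0, 0.028, 0.001], [0.001, -0.0, -1.0]]
force: [0.8, 2.1, 7.9]
opening: 0.685
grasp_force: 30.1
```

>>> drive_tool(
  deltas="65 0 0 0 0;67 0 0 0 0;67 0 0 0 0;67 0 0 20 0;67 0 0 45 0;67 0 0 75 0;67 0 0 110 0;67 0 -50 120 0;87 0 -100 120 0;87 0 -150 120 0;87 0 -200 120 0;87 0 -220 120 0",
)

```text
time_s: 30.15
position: [0.491, -0.2971, 0.156]
tcp_rot: [[-0.023, 1.0, 0.001], [1.0, 0.023, -0.002], [-0.002, 0.001, -1.0]]
force: [0.9, -0.3, 0.3]
opening: 0.979
grasp_force: 0.0
```

>>> drive_tool(
  deltas="87 -20 20 0 0;87 -40 40 0 0;87 -40 40 0 0;87 -40 40 0 0",
)

```text
time_s: 30.55
position: [0.4506, -0.2516, 0.156]
tcp_rot: [[-0.027, 1.0, -0.001], [1.0, 0.027, 0.001], [0.001, -0.001, -1.0]]
force: [0.4, 0.8, 0.8]
opening: 1.001
grasp_force: 0.0
```

```bash
python3 -c "
from h import *
p=st();im=imaging.capture('top');im2=imaging.capture('scene')
for k,v in jars(im).items(): print(k,v)
crop('',im,235,190,240,130,3,'r1.png');crop('',im2,220,180,240,165,3,'r1s.png')"
```

```text
t 30.6 p [ 450.6 -251.6  156. ] psi 1.6 F [0.4 0.8 0.8] open 87.1 gf 0.0
red [(array([290.4, 268.9]), np.int32(486), array([488.7, -77. ]))]
teal [(array([430.6, 244.7]), np.int32(468), array([ 547.8, -426.4]))]
white [(array([336.7, 240.3]), np.int32(251), array([ 558.5, -191.3])), (array([258.8, 270. ]), np.int32(440), array([ 4.857e+02, -1.000e-01])), (array([318.5, 269.4]), np.int32(389), array([ 486.7, -146. ]))]
```

View pics/r1s.png

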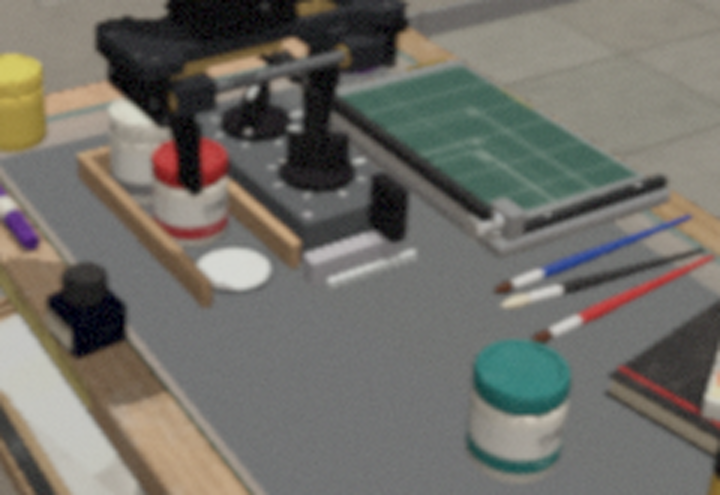

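White and red stand upright on their marks, and teal is untouched at (393,305). The ink bottle hasn't moved.

>>> drive_tool(
  deltas="87 20 -35 0 0;87 40 -70 0 0;87 60 -105 0 0;87 80 -140 0 0;87 97 -175 0 0;87 97 -175 0 0;87 97 -175 0 0;87 97 -175 -40 0;87 97 -175 -80 0;87 97 -175 -80 0",
)

```text
time_s: 31.65
position: [0.5442, -0.4225, 0.0702]
tcp_rot: [[-0.028, 1.0, -0.01], [1.0, 0.028, 0.011], [0.011, -0.01, -1.0]]
force: [-0.5, 1.3, -1.2]
opening: 0.998
grasp_force: 0.0
```

```bash
python3 -c "
from h import *
p=st()"
```

```text
t 31.6 p [ 544.2 -422.5   70.2] psi 1.6 F [-0.5  1.3 -1.2] open 86.8 gf 0.0
```

>>> drive_tool(
  deltas="87 3 -4 0 0;87 3 -4 -20 0;87 3 -4 -35 0;87 3 -4 -35 0;87 3 -4 -35 0",
)

```text
time_s: 32.15
position: [0.5514, -0.4319, 0.0422]
tcp_rot: [[-0.027, 1.0, 0.001], [1.0, 0.027, -0.001], [-0.001, 0.001, -1.0]]
force: [0.4, 0.6, 0.5]
opening: 0.995
grasp_force: 0.0
```

>>> drive_tool(
  deltas="75 0 0 0 0;70 0 0 0 0;66 0 0 0 0;62 0 0 0 0;58 0 0 0 0;56 0 0 0 0;56 0 0 0 0;56 0 0 0 0",
)

```text
time_s: 32.95
position: [0.5507, -0.4317, 0.0414]
tcp_rot: [[-0.027, 1.0, -0.001], [1.0, 0.027, 0.0], [0.0, -0.001, -1.0]]
force: [-1.9, 0.2, 2.4]
opening: 0.687
grasp_force: 30.0
```

>>> drive_tool(
  deltas="56 -4 10 0 0;56 -9 25 0 0;56 -14 40 0 0;56 -19 55 0 0;56 -24 70 0 0;56 -29 85 0 0;56 -34 100 0 0;56 -39 115 0 0;56 -44 130 0 0;56 -50 145 0 0;56 -57 160 0 0;56 -57 160 0 0",
)

```text
time_s: 34.15
position: [0.4927, -0.2687, 0.0414]
tcp_rot: [[-0.028, 1.0, -0.002], [1.0, 0.028, 0.003], [0.003, -0.002, -1.0]]
force: [-0.9, 0.0, 1.8]
opening: 0.68
grasp_force: 30.0
```

```bash
python3 -c "
from h import *
p=st()
im=imaging.capture('top');print(jars(im))"
```

```text
t 34.1 p [ 492.7 -268.7   41.4] psi 1.6 F [-0.9  0.   1.8] open 59.2 gf 30.013287142210174
{'red': [], 'teal': [], 'white': [(array([336.5, 240.1]), np.int32(258), array([ 558.9, -190.9]))]}
```

>>> drive_tool(
  deltas="56 1 10 0 0;56 1 22 0 0;56 1 34 0 0;56 0 46 0 0;56 0 58 0 0;56 0 70 0 0;56 0 82 0 0;56 -1 94 0 0;56 -1 106 0 0;56 -1 115 0 0;56 -1 115 0 0;56 -1 115 0 0",
)

```text
time_s: 35.4
position: [0.4926, -0.1548, 0.0413]
tcp_rot: [[-0.026, 1.0, -0.001], [1.0, 0.026, 0.003], [0.003, -0.001, -1.0]]
force: [1.0, 3.9, 6.1]
opening: 0.684
grasp_force: 30.0
```

>>> drive_tool(
  deltas="65 0 0 0 0;67 0 0 0 0;67 0 0 0 0;67 0 0 20 0;67 0 0 45 0;67 0 0 75 0;67 0 0 110 0;60 0 -50 120 0;50 0 -100 120 0;50 0 -150 120 0;50 40 -200 120 0;50 80 -220 120 0",
)

```text
time_s: 36.6
position: [0.5643, -0.3757, 0.1609]
tcp_rot: [[-0.022, 1.0, -0.002], [1.0, 0.022, 0.0], [0.001, -0.002, -1.0]]
force: [0.4, 0.2, -0.4]
opening: 0.577
grasp_force: 0.0
```

```bash
python3 -c "
from h import *
p=st();im=imaging.capture('top');im2=imaging.capture('scene')
for k,v in jars(im).items(): print(k,v)
g=im[205:240,325:350].max(2)<55
for c,a in blobs(g,10): c=c+[325,205];print('tab',c,a,ray('top',c,.072)*1000)
crop('',im2,220,180,240,165,3,'t1s.png')"
```

```text
t 36.6 p [ 564.3 -375.7  160.9] psi 1.3 F [ 0.4  0.2 -0.4] open 50.2 gf 0.0
red []
teal [(array([320.6, 267.8]), np.int32(466), array([ 491.1, -151.4]))]
white [(array([336.5, 240.1]), np.int32(261), array([ 558.9, -190.8]))]
tab [336.13559322 223.52542373] 59 [ 601.8113896  -190.66387342   72.        ]
```

View pics/t1s.png

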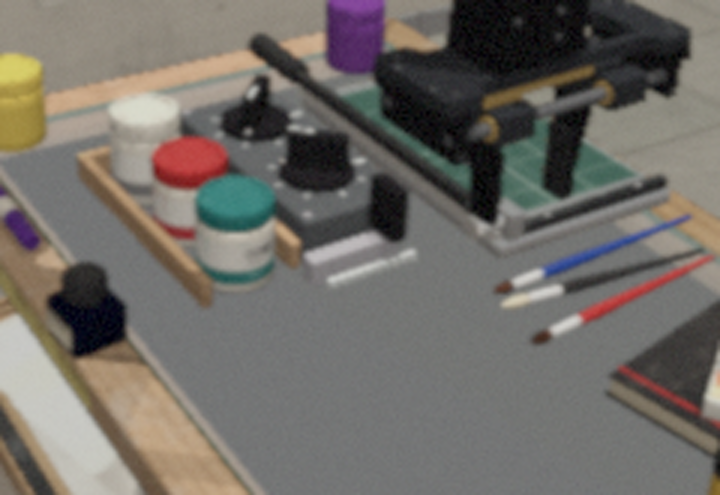

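All three jars stand upright in the rack. Shut the gate.

>>> drive_tool(
  deltas="50 10 40 0 0;50 20 80 0 0;50 30 120 0 0;50 40 155 0 0;50 44 186 0 0;50 44 186 0 0;50 44 186 0 0;50 44 186 -40 0;50 44 186 -80 0;50 44 186 -119 0;50 44 186 -119 0;50 44 186 -119 0",
)

```text
time_s: 37.9
position: [0.6094, -0.1873, 0.0419]
tcp_rot: [[-0.025, 1.0, -0.001], [1.0, 0.025, 0.001], [0.001, -0.001, -1.0]]
force: [1.1, -0.3, 0.6]
opening: 0.582
grasp_force: 0.0
```

>>> drive_tool(
  deltas="8 0 0 0 0;8 0 0 0 0;8 0 0 0 0;8 0 0 0 0;8 0 0 0 0;8 0 0 0 0;8 0 0 0 0",
)

```text
time_s: 38.6
position: [0.6093, -0.1861, 0.0429]
tcp_rot: [[-0.027, 1.0, -0.001], [1.0, 0.027, 0.0], [0.0, -0.001, -1.0]]
force: [-2.6, -0.6, 6.2]
opening: 0.181
grasp_force: 30.0
```

>>> drive_tool(
  deltas="8 -8 0 0 0;8 -16 0 0 0;8 -24 0 0 0;8 -32 -1 0 0;8 -40 -1 0 0;8 -46 -1 0 0;8 -47 -1 0 0;8 -47 -1 0 0;8 -47 -1 0 0;8 -47 -1 0 0",
)

```text
time_s: 39.6
position: [0.5642, -0.1871, 0.043]
tcp_rot: [[-0.026, 1.0, 0.004], [1.0, 0.026, -0.0], [-0.001, 0.004, -1.0]]
force: [5.2, 2.8, 5.3]
opening: 0.182
grasp_force: 30.0
```

>>> drive_tool(
  deltas="40 0 0 0 0;40 0 0 0 0;40 0 0 0 0;40 0 0 40 0;40 0 0 80 0;40 0 0 120 0;40 0 -50 120 0;40 0 -100 120 0;40 0 -150 120 0;40 0 -180 120 0;40 0 -180 120 0;40 0 -180 120 0",
)

```text
time_s: 40.8
position: [0.5616, -0.3672, 0.1611]
tcp_rot: [[-0.025, 1.0, -0.002], [1.0, 0.025, 0.002], [0.002, -0.002, -1.0]]
force: [0.5, -0.0, 0.2]
opening: 0.456
grasp_force: 0.0
```

```bash
python3 -c "
from h import *
p=st();im=imaging.capture('top')
for k,v in jars(im).items(): print(k,v)
g=im[205:250,325:350].max(2)<55
for c,a in blobs(g,10): c=c+[325,205];print('tab',c,a,ray('top',c,.072)*1000)
for y in(.06,-.04):
  try: print(dial(im,y))
  except Exception as e: print('hid')"
```

```text
t 40.8 p [ 561.6 -367.2  161.1] psi 1.4 F [ 0.5 -0.   0.2] open 39.7 gf 0.0
red []
teal [(array([314.7, 267.8]), np.int32(388), array([ 491.2, -136.7]))]
white [(array([337.5, 256.4]), np.int32(142), array([ 518.3, -193. ]))]
tab [336.94545455 240.72727273] 55 [ 558.39322762 -192.32869209   72.        ]
(21, array([ -9.44985255, -10.23100134]), np.float64(133.9061551201202))
(24, array([-10.31107885,   9.70348025]), np.float64(224.44023572604615))
```

>>> drive_tool(
  deltas="40 0 -50 0 0;40 0 -100 0 0;40 -20 -150 0 0;40 -20 -150 0 0;40 -20 -150 0 0",
)

```text
time_s: 41.35
position: [0.5422, -0.5165, 0.1615]
tcp_rot: [[-0.026, 1.0, -0.001], [1.0, 0.026, 0.002], [0.002, -0.001, -1.0]]
force: [0.2, 1.7, 0.9]
opening: 0.46
grasp_force: 0.0
```

```bash
python3 -c "
from h import *
p=st();im=imaging.capture('top');im2=imaging.capture('scene')
for k,v in jars(im).items(): print(k,v)
a=cv2.resize(im[190:320,235:475],None,fx=2.2,fy=2.2);b=cv2.resize(im2[180:310,220:460],None,fx=2.2,fy=2.2)
cv2.imwrite('pics/c1.png',np.vstack([a,b])[:,:,::-1])"
```

```text
t 41.4 p [ 542.2 -516.5  161.5] psi 1.5 F [0.2 1.7 0.9] open 40.0 gf 0.0
red [(array([288.9, 269. ]), np.int32(489), array([488.5, -73.2]))]
teal [(array([310.8, 265.7]), np.int32(260), array([ 496.4, -127.1]))]
white [(array([258.7, 270.1]), np.int32(449), array([485.4,  -0. ]))]
```

View pics/c1.png

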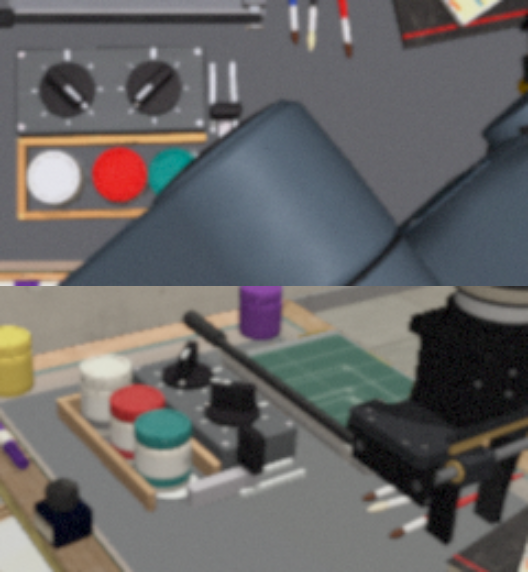

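The gate is shut, with its tab at (337,241). Teal moved about 12 mm toward red and now touches it at about y=-137. That's roughly 10 mm from its mark, within tolerance. Red is on its mark to within 1 mm. Next, the right dial.

>>> drive_tool(
  deltas="45 5 45 0 0.1;45 10 90 0 0.2;45 16 135 0 0.3;45 22 180 0 0.4;45 28 225 0 0.5;45 34 270 0 0.6;45 40 315 0 0.7;45 45 360 0 0.79;45 49 406 0 0.79;45 49 406 0 0.79;45 49 406 0 0.79;45 49 406 0 0.79",
)

```text
time_s: 42.65
position: [0.5919, -0.1106, 0.1626]
tcp_rot: [[-0.73, 0.683, 0.0], [0.683, 0.73, -0.001], [-0.001, -0.0, -1.0]]
force: [-0.7, -0.0, -0.4]
opening: 0.519
grasp_force: 0.0
```

```bash
python3 -c "
from h import *
p=st()"
```

```text
t 42.6 p [ 591.9 -110.6  162.6] psi 46.9 F [-0.7 -0.  -0.4] open 45.2 gf 0.0
```

>>> drive_tool(
  deltas="45 0 0 -45 0;45 0 0 -80 0;45 0 0 -101 0;45 0 0 -101 0;45 0 0 -101 0;8 0 0 -101 0;8 0 0 -101 0;8 0 0 -101 0;8 0 0 -101 0;8 0 0 -101 0;8 0 0 -101 0",
)

```text
time_s: 43.75
position: [0.593, -0.1105, 0.0619]
tcp_rot: [[-0.729, 0.685, 0.002], [0.685, 0.729, 0.001], [-0.001, 0.002, -1.0]]
force: [1.7, 3.6, 2.9]
opening: 0.156
grasp_force: 30.0
```

>>> drive_tool(
  deltas="8 0 0 0 0.13;8 0 0 0 0.26;8 0 0 0 0.39;8 0 0 0 0.52;8 0 0 0 0.65;8 0 0 0 0.78;8 0 0 0 0.91;8 0 0 0 1.0;8 0 0 0 1.0;8 0 0 0 1.0",
)

```text
time_s: 44.75
position: [0.593, -0.1102, 0.0619]
tcp_rot: [[-0.97, -0.242, 0.002], [-0.242, 0.97, 0.001], [-0.002, 0.0, -1.0]]
force: [2.4, 5.2, 3.0]
opening: 0.158
grasp_force: 30.0
```

>>> drive_tool(
  deltas="45 0 0 0 0;45 0 0 0 0;45 0 0 0 0;45 0 0 40 0;45 0 0 80 0;45 0 20 100 0.14;45 -1 60 100 0.28;45 -1 100 100 0.42;45 -1 100 100 0.56;45 -1 100 100 0.56;45 -1 100 100 0.56",
)

```text
time_s: 45.85
position: [0.5909, -0.0116, 0.1611]
tcp_rot: [[-0.695, -0.719, -0.0], [-0.719, 0.695, -0.0], [0.001, -0.0, -1.0]]
force: [-0.1, 0.4, -1.2]
opening: 0.522
grasp_force: 0.0
```

```bash
python3 -c "
from h import *
p=st()"
```

```text
t 45.9 p [590.9 -11.6 161.1] psi 136.0 F [-0.1  0.4 -1.2] open 45.4 gf 0.0
```

>>> drive_tool(
  deltas="45 0 1 -45 0;45 0 1 -80 0;45 0 1 -100 0;45 0 1 -100 0;45 0 1 -100 0;8 0 1 -100 0;8 0 1 -100 0;8 0 1 -100 0;8 0 1 -100 0;8 0 1 -100 0;8 0 1 -100 0",
)

```text
time_s: 46.95
position: [0.5909, -0.0099, 0.0617]
tcp_rot: [[-0.692, -0.722, 0.0], [-0.722, 0.692, 0.0], [-0.0, 0.0, -1.0]]
force: [-0.8, 1.4, 3.3]
opening: 0.161
grasp_force: 30.0
```

>>> drive_tool(
  deltas="8 0 0 0 -0.13;8 0 0 0 -0.26;8 0 0 0 -0.39;8 0 0 0 -0.52;8 0 0 0 -0.65;8 0 0 0 -0.78;8 0 0 0 -0.91;8 0 0 0 -1.0;8 0 0 0 -1.0;8 0 0 0 -1.0",
)

```text
time_s: 47.95
position: [0.5911, -0.0102, 0.0617]
tcp_rot: [[-0.982, 0.191, 0.0], [0.191, 0.982, -0.0], [-0.0, -0.0, -1.0]]
force: [-1.1, -0.2, 5.7]
opening: 0.157
grasp_force: 30.0
```

>>> drive_tool(
  deltas="45 0 0 0 0;45 0 0 0 0;45 0 0 0 0;45 0 0 40 0;45 0 0 80 0;45 0 0 130 0;45 0 50 140 0;45 0 100 140 0;45 -20 150 140 0;45 -50 190 140 0;45 -80 230 140 0;45 -110 270 140 0",
)

```text
time_s: 49.15
position: [0.4823, 0.2577, 0.2009]
tcp_rot: [[-0.981, 0.192, -0.0], [0.192, 0.981, 0.0], [0.0, 0.0, -1.0]]
force: [-0.2, 1.0, 0.6]
opening: 0.517
grasp_force: 0.0
```

>>> drive_tool(
  deltas="45 -20 40 0 0;45 -40 80 0 0;45 -60 120 0 0;45 -80 160 0 0;45 -80 160 0 0;45 -80 160 0 0",
)

```text
time_s: 49.75
position: [0.4028, 0.4168, 0.2008]
tcp_rot: [[-0.982, 0.189, -0.0], [0.189, 0.982, -0.001], [0.0, -0.001, -1.0]]
force: [0.0, -0.4, 0.0]
opening: 0.52
grasp_force: 0.0
```

```bash
python3 -c "
from h import *
p=st();im=imaging.capture('top');im2=imaging.capture('scene')
for k,v in jars(im).items(): print(k,v)
for y in(.06,-.04):
  try: print(dial(im,y))
  except Exception as e: print('hid')
g=im[205:250,325:350].max(2)<55
for c,a in blobs(g,10): c=c+[325,205];print('tab',c,a,ray('top',c,.072)*1000)
a=cv2.resize(im[190:320,235:475],None,fx=2.2,fy=2.2);b=cv2.resize(im2[180:310,220:460],None,fx=2.2,fy=2.2)
cv2.imwrite('pics/c2.png',np.vstack([a,b])[:,:,::-1])"
```

```text
t 49.8 p [402.8 416.8 200.8] psi 79.1 F [ 0.  -0.4  0. ] open 45.2 gf 0.0
red [(array([288.9, 269. ]), np.int32(489), array([488.5, -73.2]))]
teal [(array([313.7, 269.1]), np.int32(457), array([ 488. , -134.4]))]
white [(array([337.3, 258.6]), np.int32(133), array([ 513. , -192.4])), (array([258.8, 270. ]), np.int32(426), array([ 4.856e+02, -1.000e-01]))]
(21, array([-14.5118971 ,   2.80522413]), np.float64(192.11970483710098))
(20, array([-13.42093115,  -3.54037879]), np.float64(166.40136353275412))
tab [336.86746988 240.19277108] 83 [ 559.73626919 -192.14551234   72.        ]
```

View pics/c2.png

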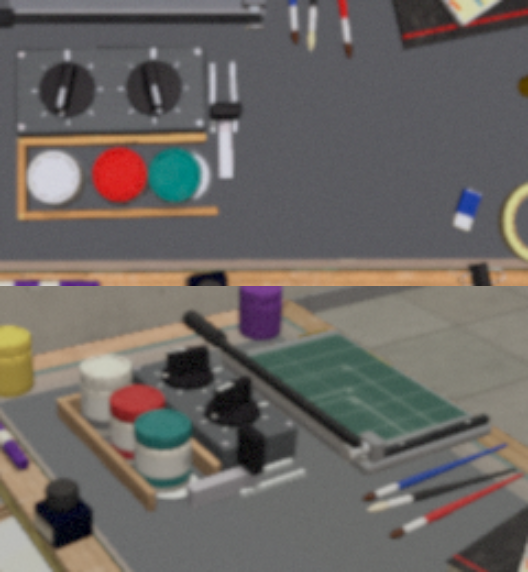

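The clear view shows all three jars upright on their marks. Teal is the furthest off, about 12 mm from its ring against the 20 mm limit. The gate tab is back at its starting pixel (337,240), the dials read 192° and 166°, and the ink bottle is in place. Handing in.

```bash
python3 -c "
from rig import bot
print(bot.hand_in())"
```

```text
the job is handed in; nothing more can be done
None
```

I handed the job in at about 50 s, but no verdict came back: by camera, all three jars stand on their own ring marks (teal worst, about 12 mm off its mark after it slid against red, limit 20 mm), the gate is shut, both dials are about 57° off their code numbers, and the ink bottle looks unmoved.

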